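Count to the third gap and file the bobbin case

TASK

Count off the gaps of the bobbin-case rack with the closed fingertips on its white sprung rail, starting from the red end: touch the rail at the first gap, then the second, then the third, before moving any case. Then gently push the teal case across the mat, without pinching, lifting or tipping it, into that third gap until it is fully home against the back wall. Leave the other cases, the thread spool and the mug where they are.

Things in the scene. Friction and masses are not known exactly. Their poses are not given: they have to be found in the camera images.
- rack: Low wooden rack fixed to the mat, 278 mm long (its x), 88 mm deep (y), 40 mm high; origin at the centre of its underside. Six dividers along y, 8 mm thick, make five gaps in a row along x, each 46 mm wide, at x = -108, -54, 0, 54, 108 mm. The mouths face +y. The end divider at -x, nearest the robot, is red; gaps are counted from it, so the third is centred on the origin.
- rail: White bar above the rack's back wall: 278 mm long (rack's x), 14 wide, 10 thick, black marks over the dividers. Origin at the centre of its underside, 48 mm above the mat; top face at 58 mm. Sprung: it gives straight down by up to 8 mm, from about 1 N, fully down at about 7 N. A touch counts from 0.5 N.
- rail_gap1 (a point): Middle of the (unpressed) rail's top face at the first gap, next to the red end, at the rack's y = -40 mm; axes as the rack's. The touch counts when the middle of the closed fingertips is within 22 mm of this point along the rail.
- rail_gap2 (a point): The same point of the second gap.
- rail_gap3 (a point): The same point of the third gap.
- gap3_mouth (a point): Middle of the third gap's mouth, on the mat, at the rack's y = +44 mm; axes as the rack's. The gap is open at the top and has no floor but the mat; its back wall's inner face is 80 mm farther in (rack's y = -36 mm), so a case that is fully home stands out of the mouth by 30 mm. The dividers' front ends are rounded.
- teal_case_center (a point): Centre of the teal bobbin case, a loose closed box 38 mm (its x) by 110 mm (y) by 30 mm high, 0.15 to 0.31 kg, flat on the mat before the mouths, turned up to 0.25 rad from the gaps' direction and up to 45 mm out of line with the third gap. The point is 15 mm above the mat. Fully home it lies at the rack's x = 0 (4 mm play each side), y = +19 mm.
- teal_case: The same teal case; origin at the centre of its underside.
- orange_case: Orange case of the same size, loose, standing home in the first gap: leave alone. Origin at the centre of its underside.
- purple_case: Purple case of the same size, loose, home in the fifth gap: leave alone. Origin at the centre of its underside.
- thread_spool: Loose upright spool of pink thread, 34 mm across, 50 mm high, on the far side of the work: leave alone. Origin at the centre of its underside.
- mug: Loose white mug, 82 mm across, 92 mm high: leave alone. Origin at the centre of its underside.

How it is judged:
By the outcome, as a careful person would: the job done as asked, in the order asked, and still so for the second after the job is handed in, with the robot touching nothing.
It also fails if it takes over 64 s, if anything falls off the work surface, if the arm or the gripper's body presses on something with over 40 N, if the wrist force passes 120 N, or if a joint passes its speed limit or range.

ROBOT

A 6-joint arm with a two-finger parallel gripper is mounted at the origin on the work surface. World frame = base frame: x ahead of the robot, y to its left, z up, the work surface at z = 0. Lengths are in m, angles in rad, forces in N, time in s.
With the tool pointing down it reaches from about 0.3 to 0.75 m from the base axis. Payload 8.5 kg.
Tool frame: the origin (TCP) lies between the finger pads; the fingertips stand 11 mm ahead of it and the grasp point (between the pads) lies 8 mm behind it (tcp_to_tips is the distance from the TCP to the fingertips, in m); z points along the fingers, y is the line along which they close (so a half turn about z gives the same grasp; the last joint's range is limited). The gripper opens to 88 mm and grips with 3 to 60 N. Pads are 18 mm wide; open, the fingers measure 123 mm over their backs; the gripper's body (75 mm by 187 mm) begins 45 mm behind the grasp point.
Start: joints at [-1.398, 0.381, 1.297, -0, 1.464, -0.215], TCP at [0.208, -0.509, 0.213] pointing down, gripper open.
Joint ranges: [-3.11, 3.11], [-0.89, 2.33], [0.22, 2.48], [-1.42, 4.56], [0.17, 2.85], [-2.88, 2.88]. Speed limits (rad/s): [2.39, 2.39, 3.14, 3.14, 3.14, 3.14].

INTERFACE

Orientations are given as a rotation vector (axis times angle).
In Python, from workcell import * gives the robot as it stands. The module is installed in compiled form; this text tells all that it offers.
- The arm moves only by the tool apply_moves, never from a script. Its arguments are lists of equal length, an entry for each row: "linear": the shift along the tool's x, y, z in m, a list of three; "twist": the turn, a rotation vector about the tool's x, y, z in degrees, a list of three; "hand": the finger opening in m, from 0 to 0.0881. A call has 1 to 5 rows; each row is the pose to reach, as a shift and turn from the pose commanded when the call began, along the tool's axes at that moment; what a row does not reach only later rows make up. A row lasts 1/10 s, in which the tool goes at most 50 mm and 8.59 degrees, less where a joint would pass 70% of its speed; a pose out of reach is approached as far as the arm can. A call with a gripper value outside its range is refused whole. The fingers move at their own pace and stop on an object; the grip force is fixed at half the most. Time passes only in rows, so rows that repeat a pose let the fingers close. It gives the time, the measured TCP pose, the force, the opening and the grip force at its end, in the units of the state.
- state(): the state, without advancing time (a new reading comes with each control period).
- camera(name): name is "scene" or "top" or "wrist"; returns (picture, depth): 480x640x3 uint8, red, green, blue; 480x640 float32, m along the optical axis (not along the pixel's ray), 0 where there is no reading.
- get_calibration(name): a dict with "vertical_fov" (degrees; the focal length in pixels is half the picture's height over the tangent of half this angle, whatever the lens; pixels are square), "cx", "cy" (the principal point, pixels), "R" (3x3) and "t" (3): a world point X has camera coordinates R X + t. Camera axes: x right, y down, z forward; pixel columns grow to the right and rows downward; lengths in m; the calibration is good to about 2 mm. A picture is of the moment at which its call begins: read the wrist's pose just before it. get_calibration takes no time and is no camera call; for the wrist camera it gives the pose at the moment of the call.
- close_job(): hands the job in; it is judged then, once.
The state is a dict: "time_s": time; "joints": joint angles; "joint_vel": joint speeds; "joint_torque": joint torques, N m; "eef_pos": TCP position; "tool_rot": TCP orientation; "wrist_force": force on the tool from outside, world axes, zero at the start; "moment": the same for the moment, N m; "grip_width": finger opening in m; "finger_force": force on a finger pad.
Only numpy, scipy, OpenCV 4.12 (cv2) and the standard library are available. Lean on these libraries where they do the work, as an engineer would, in place of code of your own. Each camera call takes 0.05 s, during which the arm holds its last target. There are 200 camera calls.

## Working session

There is one attempt and no reset: what is moved stays moved. The work goes in short steps, Python scripts to look and compute and a tool call to move; the robot and the scene stay as the last step left them, time stands still between calls to the robot, and variables do not carry over. Pictures are saved under pics/ and viewed, at most 10 in all, crops included, and the job is handed in when it is done.

Besides the shell and the picture viewer there is one more tool, called after "Emit:" as name(argument=value, ...), one argument or row to a line, values as JSON. apply_moves: Moves the arm, as the interface text tells. Its arguments: {"type":"object","properties":{"linear":{"type":"array"},"twist":{"type":"array"},"hand":{"type":"array"}},"required":["linear","twist","hand"]}

```bash
mkdir -p pics; cat > h.py <<'E'
from workcell import *
import numpy as np, cv2
from scipy.spatial.transform import Rotation as Rn
def look(name,fn=None):
    c=get_calibration(name); p,d=camera(name)
    if fn: cv2.imwrite('pics/'+fn,p[:,:,::-1])
    return c,p,d
def cast(c,uv,z):
    f=240/np.tan(np.radians(c['vertical_fov'])/2); uv=np.atleast_2d(np.asarray(uv,float))
    R=np.array(c['R']);t=np.array(c['t'])
    ray=np.c_[(uv[:,0]-c['cx'])/f,(uv[:,1]-c['cy'])/f,np.ones(len(uv))]@R
    o=-R.T@t
    return o+ray*((z-o[2])/ray[:,2])[:,None]
def cloud(c,d):
    f=240/np.tan(np.radians(c['vertical_fov'])/2); v,u=np.mgrid[:480,:640]
    P=np.stack([(u-c['cx'])/f*d,(v-c['cy'])/f*d,d],-1)
    return (P-np.array(c['t']))@np.array(c['R'])
E
python3 - <<'E'
from h import *
for n in('top','scene'):
    c,p,d=look(n,n+'1.png'); print(n,c)
s=state();print(s)
E
```

```text
top {'vertical_fov': 48.90594627232163, 'cx': 317.8644770442459, 'cy': 230.11837016944347, 'R': array([[ 0.00533472, -0.99992159,  0.01132936],
       [-0.99063871, -0.00682994, -0.13633893],
       [ 0.13640561, -0.01049597, -0.99059747]]), 't': array([-0.11349387,  0.64182436,  0.91553091])}
scene {'vertical_fov': 52.74780695010261, 'cx': 319.98857501343315, 'cy': 241.08764413401337, 'R': array([[ 0.41473519,  0.90993095,  0.00451494],
       [ 0.60296261, -0.2711    , -0.75029386],
       [-0.68149161,  0.31389561, -0.66108905]]), 't': array([-0.16837839, -0.35028665,  1.37329547])}
{'time_s': 0.1, 'joints': array([-1.39828149e+00,  3.81121356e-01,  1.29815765e+00,  9.27311769e-06,
        1.46359483e+00, -2.15287545e-01]), 'joint_vel': array([-0.00066833, -0.00235669, -0.00514586,  0.00053137,  0.00018197,
        0.00124262]), 'joint_torque': array([ 4.08882726e-03, -4.38651967e+01, -2.24910557e+01,  7.14882673e-02,
        3.42742587e-02, -7.13833992e-05]), 'eef_pos': array([ 0.20794227, -0.50887142,  0.21251265]), 'tool_rot': array([-3.08146278e+00, -6.05100259e-01, -5.74910466e-05]), 'wrist_force': array([ 0.78391176, -0.12069447,  0.29209623]), 'moment': array([-0.00493077, -0.00209327, -0.00269762]), 'finger_force': 0.0, 'grip_width': 0.08818931562039904}
```

View pics/top1.png

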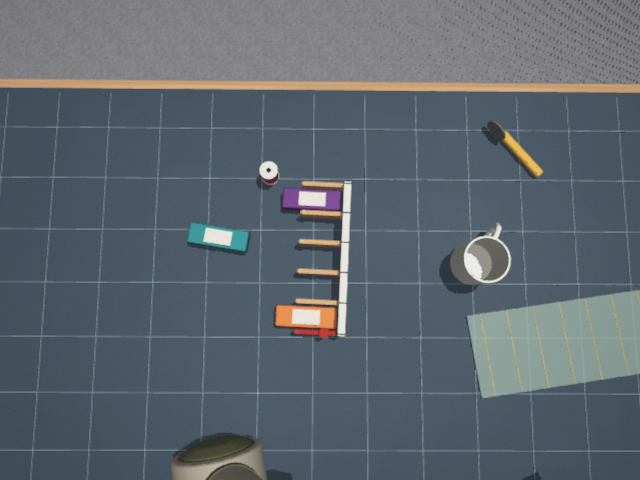

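View pics/scene1.png

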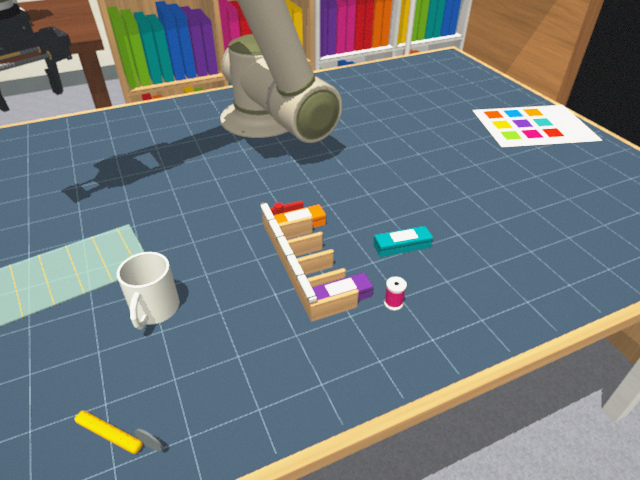

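Top view: the rail runs from the red end at (341,334) to (347,182), and its third gap is at about (345,257). The teal case is at (219,238) with its mouth side to the left (+y), the spool at (269,172), orange in gap 1 and purple in gap 5. The scene view agrees.

```bash
cat >> h.py <<'E'
def blob(m,box=None):
    m=m.astype(np.uint8)
    if box:
        k=np.zeros_like(m); k[box[1]:box[3],box[0]:box[2]]=1; m=m*k
    cs,_=cv2.findContours(m,cv2.RETR_EXTERNAL,cv2.CHAIN_APPROX_NONE)
    return max(cs,key=cv2.contourArea)
def rectw(c,cnt,z):
    P=cast(c,cnt[:,0,:],z)
    r=cv2.minAreaRect((P[:,:2]*1000).astype(np.float32)); b=cv2.boxPoints(r)
    if np.linalg.norm(b[0]-b[1])<np.linalg.norm(b[1]-b[2]): b=np.roll(b,-1,0)
    v=b[1]-b[0]; return np.array(r[0]),sorted(r[1]),np.degrees(np.arctan2(v[1],v[0]))
E
python3 - <<'E'
from h import *
c,p,d=look('top')
hsv=cv2.cvtColor(p,cv2.COLOR_RGB2HSV); H,S,V=cv2.split(hsv)
W=cloud(c,d)
tt=(abs(H.astype(int)-90)<8)&(S>150)&(V>60)
for n,m,box,z in (('teal',(tt)&(W[...,2]>.022),(170,200,260,270),.03),('rail',(W[...,2]>.05)&(W[...,2]<.066),(330,160,360,345),.058),
  ('mugtop',W[...,2]>.08,(430,210,530,300),.092),('spool',W[...,2]>.042,(250,150,290,195),.05),('purple',(W[...,2]>.022)&(H>125)&(H<150)&(S>100),(270,170,350,225),.03)):
    cnt=blob(m,box); print(n,rectw(c,cnt,z),cv2.boundingRect(cnt))
m=(W[...,2]>.05)&(W[...,2]<.066)
print(W[238,200:240:8,2],W[200:330:20,345,2])
# black marks on rail
for v in range(178,340): print(v,p[v,341+int((334-v)*6/152)].sum(),end='; ')
E
```

```text
teal (array([637.5458374 , 112.92472839]), [27.228668212890625, 35.51724624633789], np.float32(-9.041695)) (189, 223, 18, 20)
rail (array([ 591.85290527, -155.61936951]), [14.265780448913574, 275.7579345703125], np.float32(-2.5010893)) (337, 182, 14, 155)
mugtop (array([ 587.12573242, -397.95809937]), [81.18705749511719, 82.45118713378906], np.float32(-46.120502)) (461, 236, 49, 48)
spool (array([751.62261963, -17.36020851]), [31.995433807373047, 33.03975296020508], np.float32(-89.517975)) (259, 162, 19, 18)
purple (array([701.93200684, -97.67951965]), [39.06386947631836, 108.6492691040039], np.float32(87.52607)) (282, 188, 60, 23)
[0.03099549 0.0311201  0.03262252 0.03017646 0.02844588] [0.05714507 0.0598754  0.06085959 0.05740357 0.05714226 0.0569681
 0.05920907]
178 321; 179 340; 180 285; 181 503; 182 578; 183 427; 184 651; 185 681; 186 680; 187 682; 188 681; 189 681; 190 682; 191 682; 192 682; 193 682; 194 681; 195 682; 196 684; 197 682; 198 682; 199 681; 200 683; 201 683; 202 682; 203 682; 204 685; 205 684; 206 682; 207 682; 208 681; 209 681; 210 681; 211 596; 212 386; 213 586; 
[... 433 characters left out ...]
62 683; 263 682; 264 683; 265 684; 266 681; 267 683; 268 682; 269 683; 270 681; 271 600; 272 430; 273 631; 274 682; 275 682; 276 683; 277 685; 278 685; 279 683; 280 681; 281 685; 282 683; 283 683; 284 683; 285 684; 286 684; 287 682; 288 682; 289 684; 290 684; 291 683; 292 683; 293 685; 294 684; 295 683; 296 681; 297 684; 298 685; 299 683; 300 683; 301 655; 302 475; 303 483; 304 683; 305 686; 306 685; 307 682; 308 683; 309 681; 310 684; 311 685; 312 683; 313 681; 314 685; 315 683; 316 684; 317 682; 318 686; 319 685; 320 684; 321 682; 322 682; 323 683; 324 685; 325 683; 326 685; 327 683; 328 685; 329 682; 330 685; 331 685; 332 684; 333 585; 334 397; 335 563; 336 493; 337 356; 338 281; 339 276;
```

```bash
cat >> h.py <<'E'
ex=np.array([np.cos(np.radians(-2.5)),np.sin(np.radians(-2.5))]); ey=np.array([-ex[1],ex[0]])
O=np.array([591.9,-155.6])+40*ey
def rk(x,y): return O+x*ex+y*ey
def to(xy,tipz,yaw):   # xy mm, tip height mm, tool x yaw deg -> linear mm, twist deg in tool axes
    s=state(); R=Rn.from_rotvec(s['tool_rot']); y=np.radians(yaw)
    T=Rn.from_matrix(np.array([[np.cos(y),np.sin(y),0],[np.sin(y),-np.cos(y),0],[0,0,-1]]))
    d=np.array([xy[0],xy[1],tipz+11])-s['eef_pos']*1000
    print('lin mm',R.inv().apply(d).round(1),'tw',np.degrees((R.inv()*T).as_rotvec()).round(2))
def teal():
    c,p,d=look('top'); H,S,V=cv2.split(cv2.cvtColor(p,cv2.COLOR_RGB2HSV))
    W=cloud(c,d); m=(abs(H.astype(int)-90)<10)&(S>130)&(V>40)&(W[...,2]>-.01)&(W[...,2]<.04)
    m=cv2.morphologyEx(m.astype(np.uint8),cv2.MORPH_CLOSE,np.ones((21,21)))
    cnt=blob(m,(150,160,350,330)); h=(cast(c,cnt[:,0],.03)); ctr,sz,a=rectw(c,cnt,.03)
    q=ctr-O; print('teal',ctr,sz,'ang',a%180,'rack xy',q@ex,q@ey,'rel',a%180-87.5); return ctr
E
python3 - <<'E'
from h import *
teal()
print([rk(x,-40) for x in(-108,-54,0)])
to(rk(-108,-40),160,87.5)
E
```

```text
teal [630.6776123   72.95701599] [37.654441833496094, 111.26119995117188] ang 80.88424 rack xy 28.771187594602893 190.0309360482965 rel -6.615761
[array([ 484.00279207, -150.88910616]), array([ 537.95139603, -153.24455308]), array([ 591.9, -155.6])]
lin mm [ 391.  -227.1   42. ] tw [-3.000e-02 -3.000e-02 -6.528e+01]
```

Emit:
apply_moves(
  linear=[
    [0.043, -0.025, 0],
    [0.086, -0.05, 0],
    [0.129, -0.075, 0],
    [0.172, -0.1, 0],
    [0.215, -0.125, 0],
  ],
  twist=[
    [0, 0, -8],
    [0, 0, -16],
    [0, 0, -24],
    [0, 0, -32],
    [0, 0, -40],
  ],
  hand=[0, 0, 0, 0, 0],
)

```text
time_s: 0.7
eef_pos: [0.3605, -0.3104, 0.2131]
tool_rot: [2.685, 1.63, 0.0]
wrist_force: [1.2, 0.2, 0.6]
grip_width: 0.0503
finger_force: 0.0
```

```bash
python3 -c "
from h import *
to(rk(-108,-40),120,87.5);print(state()['eef_pos'],state()['grip_width'])"
```

```text
lin mm [198.4  36.   82.1] tw [  0.    -0.   -24.98]
[ 0.36053449 -0.31035641  0.21307168] 0.05034916217092538
```

Emit:
apply_moves(
  linear=[
    [0.043, 0.008, 0.01],
    [0.086, 0.016, 0.03],
    [0.129, 0.024, 0.05],
    [0.172, 0.031, 0.07],
    [0.198, 0.036, 0.082],
  ],
  twist=[
    [0, 0, -5],
    [0, 0, -10],
    [0, 0, -15],
    [0, 0, -20],
    [0, 0, -25],
  ],
  hand=[0, 0, 0, 0, 0],
)

```text
time_s: 1.2
eef_pos: [0.4846, -0.151, 0.1296]
tool_rot: [-2.267, -2.172, 0.0]
wrist_force: [-0.6, -0.2, -0.1]
grip_width: 0.0103
finger_force: 0.0
```

```bash
python3 -c "
from h import *
c,p,d=look('wrist','w1.png')
to(rk(-108,-40),70,87.5);s=state();print(s['eef_pos'],s['grip_width'],s['wrist_force'])"
```

```text
lin mm [-2.1 -1.1 47.3] tw [-0.16 -0.17  0.37]
[ 0.48529201 -0.14898498  0.1282666 ] 0.006364156651522156 [-1.63602573  0.92666722 -2.48271178]
```

View pics/w1.png

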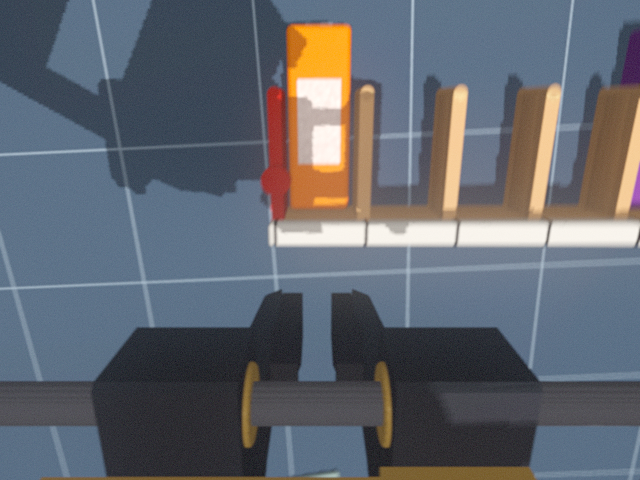

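Wrist view: rail marks at (275,233), (366,233), (457,233) and (548,233), with the orange case in gap 1. I'll check this against the top-camera estimate.

```bash
python3 -c "
from h import *
c,p,d=look('wrist')
P=cast(c,[(275,233),(366,233),(457,233),(548,233)],.058)*1000;print(P)
print([rk(x,-40) for x in(-135,-81,-27,27)])
to(rk(-108,-40),66,87.5);print(state()['eef_pos'],state()['wrist_force'])"
```

```text
[[ 460.93725613 -145.41092194   58.        ]
 [ 514.49707485 -147.39937088   58.        ]
 [ 567.9924836  -149.38542855   58.        ]
 [ 621.4235985  -151.36909926   58.        ]]
[array([ 457.02849009, -149.71138271]), array([ 510.97709405, -152.06682962]), array([ 564.92569802, -154.42227654]), array([ 618.87430198, -156.77772346])]
lin mm [-0.  -0.2 52.4] tw [-0.16 -0.11  0.04]
[ 0.48439289 -0.15096016  0.12936199] [ 0.52169563 -0.62211908  0.02641832]
```

Emit:
apply_moves(
  linear=[
    [0.002, 0.002, 0.03],
    [0.002, 0.002, 0.05],
    [0.002, 0.002, 0.058],
    [0.002, 0.002, 0.061],
    [0.002, 0.002, 0.063],
  ],
  twist=[
    [0, 0, 0],
    [0, 0, 0],
    [0, 0, 0],
    [0, 0, 0],
    [0, 0, 0],
  ],
  hand=[0, 0, 0, 0, 0],
)

```text
time_s: 1.8
eef_pos: [0.4862, -0.1525, 0.0687]
tool_rot: [2.275, 2.165, 0.0]
wrist_force: [-0.1, -0.4, 1.0]
grip_width: -0.0001
finger_force: 0.0
```

```bash
sed -i 's/^O=.*/O=np.array([593.9,-153.1])+40*ey/' h.py; python3 -c "
from h import *
to(rk(-108,-40),55,87.5);s=state();print(s['eef_pos'],s['wrist_force'],s['moment'])"
```

```text
lin mm [ 4.1 -0.4  2.7] tw [ 0.06  0.04 -0.34]
[ 0.48620765 -0.15251588  0.068703  ] [-0.06780399 -0.44095749  0.9601378 ] [-0.03399145 -0.07143304  0.04551103]
```

Emit:
apply_moves(
  linear=[
    [0.002, 0, 0],
    [0.002, 0, 0.001],
    [0.002, 0, 0.001],
  ],
  twist=[
    [0, 0, 0],
    [0, 0, 0],
    [0, 0, 0],
  ],
  hand=[0, 0, 0],
)

```text
time_s: 2.1
eef_pos: [0.4862, -0.1499, 0.0674]
tool_rot: [2.274, 2.166, 0.0]
wrist_force: [-0.8, -0.7, -0.3]
grip_width: 0.0002
finger_force: 0.0
```

Emit:
apply_moves(
  linear=[
    [0, 0, 0.002],
    [0, 0, 0.004],
    [0, 0, 0.004],
    [0, 0, 0.004],
  ],
  twist=[
    [0, 0, 0],
    [0, 0, 0],
    [0, 0, 0],
    [0, 0, 0],
  ],
  hand=[0, 0, 0, 0],
)

```text
time_s: 2.5
eef_pos: [0.486, -0.1498, 0.063]
tool_rot: [-2.275, -2.167, 0.0]
wrist_force: [-0.1, -0.4, 0.6]
grip_width: 0.0006
finger_force: 0.0
```

```bash
python3 -c "
from h import *
s=state();print(s['eef_pos'],s['wrist_force'],s['moment'])"
```

```text
[ 0.48603085 -0.14978623  0.06295774] [-0.05798597 -0.41562834  0.60684354] [-0.02257074 -0.04154101 -0.00280144]
```

```bash
python3 -c "
from h import *
c,p,d=look('wrist','w2.png')
c,p,d=look('scene'); q=p[170:330,220:400]; cv2.imwrite('pics/s2.png',cv2.resize(q[:,:,::-1],None,fx=4,fy=3.7))"
```

```text
(no output)
```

View pics/w2.png

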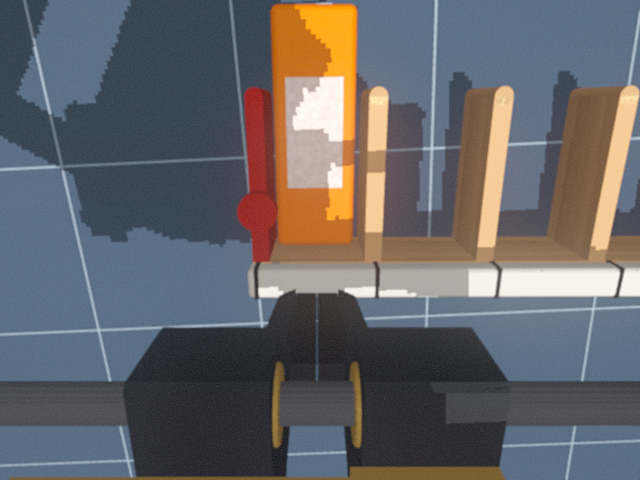

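View pics/s2.png

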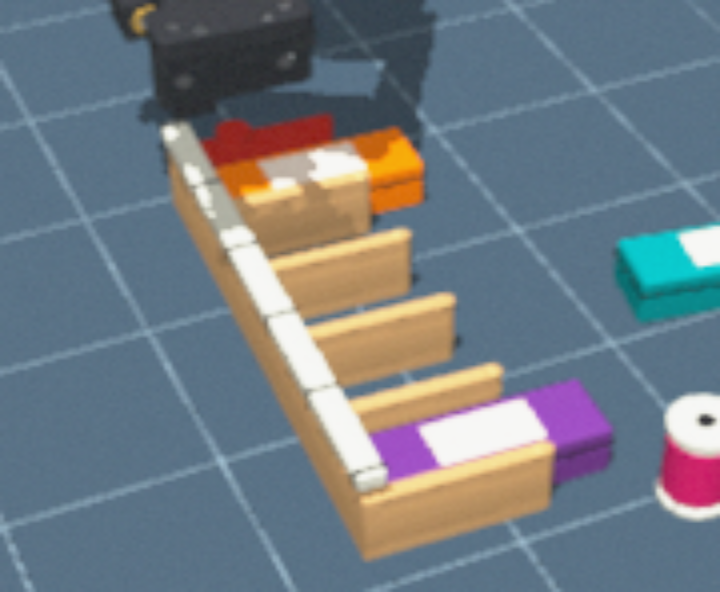

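The wrist view shows the tips at (317,292) on the rail's -y edge. The rail spans rows 262–297. The force is still low, so I'll measure the tips against the rail with depth.

```bash
python3 -c "
from h import *
np.set_printoptions(precision=4,suppress=True)
c,p,d=look('wrist');W=cloud(c,d)
for v in range(255,345,5): print(v,'u317',W[v,317],'u345',W[v,345],'u430',W[v,430],p[v,430].sum())
c,p,d=look('scene')
f=240/np.tan(np.radians(c['vertical_fov'])/2)
for X in ([.486,-.15,.052],[.486,-.15,.1],[.486,-.147,.058]):
  q=c['R']@np.array(X)+c['t'];print(q[:2]/q[2]*f+[c['cx'],c['cy']])
c=get_calibration('wrist');print('wristcam',-c['R'].T@c['t'],c['R'])
"
```

```text
255 u317 [ 0.4867 -0.1471  0.0314] u345 [ 0.5008 -0.1479  0.0312] u430 [ 0.5432 -0.1495  0.0325] 345
260 u317 [ 0.4867 -0.1469  0.039 ] u345 [ 0.5003 -0.1475  0.0391] u430 [ 0.5419 -0.1501  0.0377] 346
265 u317 [ 0.4868 -0.1443  0.0523] u345 [ 0.4995 -0.1447  0.0529] u430 [ 0.5378 -0.1463  0.0537] 422
270 u317 [ 0.4867 -0.145   0.0565] u345 [ 0.4992 -0.1453  0.0574] u430 [ 0.5367 -0.1469  0.0579] 497
275 u317 [ 0.4867 -0.1466  0.0585] u345 [ 0.499  -0.147   0.0589] u430 [ 0.5365 -0.1488  0.059 ] 513
280 u317 [ 0.4865 -0.1493  0.0577] u345 [ 0.499  -0.1494  0.059 ] u430 [ 0.5366 -0.1513  0.0588] 519
285 u317 [ 0.4864 -0.1518  0.0576] u345 [ 0.4989 -0.1522  0.0582] u430 [ 0.5367 -0.1538  0.0586] 499
290 u317 [ 0.4863 -0.1542  0.0576] u345 [ 0.4988 -0.1545  0.0584] u430 [ 0.537  -0.1566  0.0579] 504
295 u317 [ 0.4862 -0.1564  0.0581] u345 [ 0.497  -0.14    0.0938] u430 [ 0.5369 -0.1588  0.0584] 493
300 u317 [ 0.4848 -0.1865  0.0015] u345 [ 0.4967 -0.1399  0.0983] u430 [ 0.5523 -0.19    0.0011] 351
305 u317 [ 0.4846 -0.1907 -0.0003] u345 [ 0.4965 -0.14    0.1018] u430 [ 0.5523 -0.1932  0
[... 194 characters left out ...]
.2003  0.0007] 534
320 u317 [ 0.4841 -0.2002  0.0009] u345 [ 0.4959 -0.1404  0.1116] u430 [ 0.5527 -0.2035  0.0009] 337
325 u317 [ 0.4839 -0.204   0.0001] u345 [ 0.4957 -0.1403  0.1149] u430 [ 0.5525 -0.2063  0.0021] 348
330 u317 [ 0.4838 -0.2065  0.0017] u345 [ 0.4956 -0.1412  0.1164] u430 [ 0.5102 -0.1169  0.1598] 160
335 u317 [ 0.4836 -0.2106  0.0007] u345 [ 0.4954 -0.1415  0.1188] u430 [ 0.5099 -0.1172  0.1612] 167
340 u317 [ 0.4834 -0.2139  0.001 ] u345 [ 0.4952 -0.1414  0.1218] u430 [ 0.5093 -0.1169  0.1635] 138
[268.0539 213.0741]
[266.3927 193.3508]
[269.2834 210.299 ]
wristcam [ 0.4901 -0.0728  0.2349] [[ 0.9988 -0.0492  0.0002]
 [-0.0471 -0.9533  0.2982]
 [-0.0145 -0.2978 -0.9545]]
```

The rail is unpressed at z 58 mm. By wrist depth and the scene view, the closed tips are at z≈92 mm, about 29 mm above the TCP rather than 11 mm below it. That explains why there was no contact, so I'll descend further while watching the force.

Emit:
apply_moves(
  linear=[
    [-0.001, 0, 0.012],
    [-0.001, 0, 0.022],
    [-0.001, 0, 0.026],
    [-0.001, 0, 0.028],
    [-0.001, 0, 0.028],
  ],
  twist=[
    [0, 0, 0],
    [0, 0, 0],
    [0, 0, 0],
    [0, 0, 0],
    [0, 0, 0],
  ],
  hand=[0, 0, 0, 0, 0],
)

```text
time_s: 3.2
eef_pos: [0.486, -0.1508, 0.035]
tool_rot: [-2.275, -2.167, 0.0]
wrist_force: [-0.5, 0.9, 0.2]
grip_width: 0.0002
finger_force: 0.0
```

```bash
sed -i 's/^O=.*/O=np.array([593.,-154.6])+40*ey/' h.py; python3 -c "
from h import *
np.set_printoptions(precision=4,suppress=True)
s=state();print(s['eef_pos'],s['wrist_force'],s['moment'])
c,p,d=look('wrist');W=cloud(c,d)
for v in range(255,345,4): print(v,'u317',W[v,317],'u340',W[v,340],p[v,340].sum())
for v in (285,290,295):
  print(v,[u for u in range(200,640) if p[v,u].sum()<250])
"
```

```text
[ 0.486  -0.1508  0.035 ] [-0.5412  0.9461  0.1509] [-0.0612 -0.0546 -0.015 ]
255 u317 [ 0.487  -0.1382  0.0303] u340 [ 0.4971 -0.1386  0.0304] 351
259 u317 [ 0.4869 -0.1404  0.0292] u340 [ 0.497  -0.1407  0.0298] 342
263 u317 [ 0.4866 -0.1471  0.0168] u340 [ 0.4974 -0.1473  0.0176] 324
267 u317 [ 0.4866 -0.1473  0.0214] u340 [ 0.4972 -0.1477  0.0218] 332
271 u317 [ 0.4866 -0.1471  0.0268] u340 [ 0.4969 -0.147   0.0283] 344
275 u317 [ 0.4866 -0.147   0.0317] u340 [ 0.4967 -0.1473  0.0321] 336
279 u317 [ 0.4866 -0.1473  0.0354] u340 [ 0.4965 -0.1474  0.0364] 352
283 u317 [ 0.4866 -0.1472  0.04  ] u340 [ 0.4963 -0.1477  0.0397] 389
287 u317 [ 0.4867 -0.1441  0.0508] u340 [ 0.4958 -0.1444  0.0511] 425
291 u317 [ 0.4867 -0.1443  0.0541] u340 [ 0.4953 -0.1405  0.0632] 178
295 u317 [ 0.4867 -0.1449  0.0564] u340 [ 0.4951 -0.1407  0.0661] 184
299 u317 [ 0.4866 -0.1462  0.0572] u340 [ 0.4949 -0.1404  0.07  ] 167
303 u317 [ 0.4866 -0.1475  0.0579] u340 [ 0.4948 -0.1407  0.0726] 164
307 u317 [ 0.4865 -0.149   0.0583] u340 [ 0.4947 -0.1408  0.0753] 182
311 u317 [ 0.4864 -0.1511  0.0575] u340 [ 
[... 397 characters left out ...]
0.1953  0.0002] u340 [ 0.4938 -0.1424  0.0907] 140
339 u317 [ 0.4842 -0.1974  0.0007] u340 [ 0.4937 -0.1422  0.0933] 134
343 u317 [ 0.484  -0.2001  0.0004] u340 [ 0.4936 -0.1424  0.0951] 118
285 [247, 248, 249, 250, 382, 383, 384, 385, 520, 521]
290 [245, 246, 247, 248, 293, 294, 339, 385, 386, 387, 526, 527]
295 [244, 245, 246, 247, 282, 283, 284, 285, 286, 287, 288, 289, 290, 291, 292, 293, 294, 295, 296, 297, 298, 299, 300, 301, 302, 303, 304, 305, 306, 307, 308, 309, 310, 311, 312, 313, 314, 315, 318, 319, 320, 321, 322, 323, 324, 325, 326, 327, 328, 329, 330, 331, 332, 333, 334, 335, 336, 337, 338, 339, 340, 341, 342, 343, 344, 345, 346, 347, 348, 349, 350, 351, 352, 386, 387, 388, 389]
```

Emit:
apply_moves(
  linear=[
    [0, 0, 0.003],
    [0, 0, 0.005],
    [0, 0, 0.006],
    [0, 0, 0.007],
    [0, 0, 0.007],
  ],
  twist=[
    [0, 0, 0],
    [0, 0, 0],
    [0, 0, 0],
    [0, 0, 0],
    [0, 0, 0],
  ],
  hand=[0, 0, 0, 0, 0],
)

```text
time_s: 3.75
eef_pos: [0.4864, -0.151, 0.0283]
tool_rot: [2.274, 2.166, 0.001]
wrist_force: [1.6, -0.5, 4.2]
grip_width: 0.0005
finger_force: 2.2
```

Contact at gap 1 with 4.2 N. Next is gap 2.

Emit:
apply_moves(
  linear=[
    [0, 0, -0.015],
    [0, 0.02, -0.018],
    [0, 0.054, -0.018],
    [0, 0.054, -0.015],
    [0, 0.054, -0.006],
  ],
  twist=[
    [0, 0, 0],
    [0, 0, 0],
    [0, 0, 0],
    [0, 0, 0],
    [0, 0, 0],
  ],
  hand=[0, 0, 0, 0, 0],
)

```text
time_s: 4.25
eef_pos: [0.5397, -0.1532, 0.0336]
tool_rot: [-2.274, -2.167, 0.0]
wrist_force: [1.1, -0.4, 1.2]
grip_width: 0.0006
finger_force: 0.0
```

Emit:
apply_moves(
  linear=[
    [0, 0, 0.003],
    [0, 0, 0.005],
    [0, 0, 0.006],
    [0, 0, 0.006],
  ],
  twist=[
    [0, 0, 0],
    [0, 0, 0],
    [0, 0, 0],
    [0, 0, 0],
  ],
  hand=[0, 0, 0, 0],
)

```text
time_s: 4.65
eef_pos: [0.5391, -0.1532, 0.0281]
tool_rot: [-2.274, -2.166, 0.001]
wrist_force: [-3.2, 2.5, 5.3]
grip_width: 0.0004
finger_force: 2.3
```

Gap 2 touched with about 5 N. Next is gap 3.

Emit:
apply_moves(
  linear=[
    [0, 0, -0.015],
    [0, 0.02, -0.018],
    [0, 0.054, -0.018],
    [0, 0.054, -0.015],
    [0, 0.054, -0.006],
  ],
  twist=[
    [0, 0, 0],
    [0, 0, 0],
    [0, 0, 0],
    [0, 0, 0],
    [0, 0, 0],
  ],
  hand=[0, 0, 0, 0, 0],
)

```text
time_s: 5.15
eef_pos: [0.5941, -0.1562, 0.0339]
tool_rot: [2.273, 2.166, 0.0]
wrist_force: [-0.5, 0.3, -0.6]
grip_width: 0.0004
finger_force: 0.0
```

Emit:
apply_moves(
  linear=[
    [0, 0, 0.003],
    [0, 0, 0.005],
    [0, 0, 0.006],
    [0, 0, 0.006],
  ],
  twist=[
    [0, 0, 0],
    [0, 0, 0],
    [0, 0, 0],
    [0, 0, 0],
  ],
  hand=[0, 0, 0, 0],
)

```text
time_s: 5.55
eef_pos: [0.5931, -0.156, 0.0281]
tool_rot: [-2.274, -2.166, 0.001]
wrist_force: [-3.7, 1.2, 4.4]
grip_width: 0.0006
finger_force: 2.2
```

```bash
python3 -c "
from h import *
np.set_printoptions(precision=4,suppress=True)
s=state();print(s['eef_pos'],s['wrist_force'],s['finger_force'])
c,p,d=look('wrist');W=cloud(c,d)
for v in (300,): print([u for u in range(100,640) if p[v,u].sum()<250])
"
```

```text
[ 0.5931 -0.156   0.0281] [-3.7322  1.2015  4.4179] 2.244292235773173
[101, 102, 103, 104, 245, 246, 247, 248, 278, 279, 280, 281, 282, 283, 284, 285, 286, 287, 288, 289, 290, 291, 292, 293, 294, 295, 296, 297, 298, 299, 300, 301, 302, 303, 304, 305, 306, 307, 308, 309, 310, 311, 312, 313, 314, 315, 316, 318, 319, 320, 321, 322, 323, 324, 325, 326, 327, 328, 329, 330, 331, 332, 333, 334, 335, 336, 337, 338, 339, 340, 341, 342, 343, 344, 345, 346, 347, 348, 349, 350, 351, 352, 353, 354, 355, 389, 390, 391, 392, 534, 535, 536]
```

All three gaps were touched in order, and the tips were centred between the marks at 246 and 390 for gap 3. Now I'll lift off and go round to the teal case.

Emit:
apply_moves(
  linear=[
    [0, 0, -0.03],
    [0, 0, -0.065],
    [0.045, 0, -0.075],
    [0.09, 0, -0.075],
    [0.135, 0, -0.075],
  ],
  twist=[
    [0, 0, 0],
    [0, 0, -5],
    [0, 0, -13],
    [0, 0, -21],
    [0, 0, -29],
  ],
  hand=[0, 0, 0, 0, 0],
)

```text
time_s: 6.1
eef_pos: [0.6007, -0.0201, 0.1035]
tool_rot: [1.653, 2.67, 0.001]
wrist_force: [0.8, 0.2, -0.3]
grip_width: 0.0002
finger_force: 0.0
```

```bash
sed -i 's/^O=.*/O=np.array([593.5,-155.])+40*ey/; s/tipz+11/tipz-26/' h.py; cat >> h.py <<'E'
def at(ctr,ang,u,v): # point u along case +x normal, v along case axis (ang deg)
    a=np.radians(ang); ax=np.array([np.cos(a),np.sin(a)]); n=np.array([ax[1],-ax[0]]); return ctr+u*n+v*ax
E
python3 - <<'E'
from h import *
c=np.array([630.7,73.]);print(at(c,80.9,41,0))
to(at(c,80.9,41,0),100,170.9)
E
```

```text
[671.18396608  66.51551924]
lin mm [ 46.1 101.7  29.6] tw [ 4.000e-02  9.000e-02 -5.441e+01]
```

Emit:
apply_moves(
  linear=[
    [0.01, 0.022, 0],
    [0.02, 0.045, 0],
    [0.03, 0.067, 0],
    [0.038, 0.085, 0],
    [0.046, 0.102, 0],
  ],
  twist=[
    [0, 0, -8],
    [0, 0, -16],
    [0, 0, -24],
    [0, 0, -32],
    [0, 0, -40],
  ],
  hand=[0, 0, 0, 0, 0],
)

```text
time_s: 6.6
eef_pos: [0.6723, 0.0659, 0.1028]
tool_rot: [0.638, 3.076, 0.0]
wrist_force: [0.2, -0.5, -0.6]
grip_width: 0.0005
finger_force: 0.0
```

```bash
python3 - <<'E'
from h import *
c=np.array([630.7,73.])
to(at(c,80.9,43,0),50,170.9)
E
```

```text
lin mm [-0.7  0.6 78.8] tw [  0.     0.02 -14.34]
```

Emit:
apply_moves(
  linear=[
    [0, 0, 0.02],
    [-0.001, 0, 0.05],
    [-0.001, 0, 0.075],
    [-0.001, 0, 0.08],
    [-0.001, 0, 0.08],
  ],
  twist=[
    [0, 0, -7],
    [0, 0, -14],
    [0, 0, -14.3],
    [0, 0, -14.3],
    [0, 0, -14.3],
  ],
  hand=[0, 0, 0, 0, 0],
)

```text
time_s: 7.1
eef_pos: [0.6725, 0.0646, 0.0227]
tool_rot: [-0.261, -3.13, -0.0]
wrist_force: [0.4, -0.3, 0.4]
grip_width: 0.0006
finger_force: 0.0
```

```bash
python3 - <<'E'
from h import *
np.set_printoptions(precision=4,suppress=True)
c,p,d=look('wrist','w3.png'); W=cloud(c,d); s=state(); print(s['eef_pos'],s['wrist_force'])
H,S,V=cv2.split(cv2.cvtColor(p,cv2.COLOR_RGB2HSV))
m=(abs(H.astype(int)-90)<10)&(S>110)&(V>40)&(W[...,2]>.024)&(W[...,2]<.04)
P=W[m][:,:2]*1000; r=cv2.minAreaRect(P.astype(np.float32)); print(r,m.sum(),cv2.boundingRect(m.astype(np.uint8)))
for v in range(230,345,6): print(v,W[v,335],p[v,335].sum())
to(at(np.array([630.7,73.]),80.9,43,0),6,170.9)
E
```

```text
[0.6731 0.0646 0.0239] [ 0.3113  0.8605 -0.3298]
((633.2220458984375, 75.5023193359375), (110.10773468017578, 38.58769607543945), 80.6551284790039) 17224 (186, 146, 285, 97)
230 [0.6466 0.0763 0.0297] 599
236 [0.649 0.076 0.03 ] 409
242 [0.6612 0.0753 0.0012] 359
248 [0.6642 0.0748 0.0011] 329
254 [0.6674 0.0743 0.0004] 331
260 [0.6704 0.0739 0.0005] 331
266 [0.6728 0.0734 0.0023] 320
272 [ 0.677   0.0729 -0.0006] 316
278 [0.6796 0.0724 0.0007] 314
284 [0.683  0.0719 0.0001] 483
290 [0.6856 0.0715 0.0014] 493
296 [0.6648 0.0726 0.0516] 183
302 [0.6652 0.0724 0.0556] 186
308 [0.6649 0.0722 0.0607] 173
314 [0.665  0.072  0.0649] 177
320 [0.6651 0.0718 0.0688] 176
326 [0.6649 0.0717 0.073 ] 161
332 [0.6651 0.0715 0.0763] 165
338 [0.665  0.0714 0.08  ] 169
344 [0.6649 0.0713 0.0835] 136
lin mm [ 0.2  1.6 43.9] tw [ 0.01  0.07 -0.41]
```

View pics/w3.png

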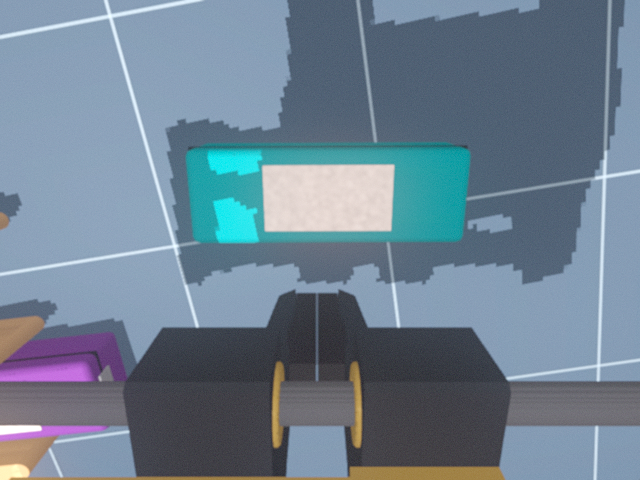

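Wrist view: the teal case spans columns 188–468 and rows 146–241, and the closed tips at (317,295) are about 14 mm short of its +x side. I'll descend beside it.

Emit:
apply_moves(
  linear=[
    [0, 0.004, 0.015],
    [0, 0.009, 0.03],
    [0, 0.009, 0.04],
    [0.002, 0.009, 0.043],
    [0.008, 0.009, 0.043],
  ],
  twist=[
    [0, 0, 0],
    [0, 0, 0],
    [0, 0, 0],
    [0, 0, 0],
    [0, 0, 0],
  ],
  hand=[0, 0, 0, 0, 0],
)

```text
time_s: 7.65
eef_pos: [0.6659, 0.0749, -0.0207]
tool_rot: [-0.26, -3.13, 0.0]
wrist_force: [-0.2, -0.4, -0.3]
grip_width: 0.0003
finger_force: 0.0
```

```bash
python3 - <<'E'
from h import *
c=np.array([633.2,75.5]); c2=c-29.6*ex
s=state(); print(s['eef_pos'],s['wrist_force'])
to(at(c,80.66,27.3,4),6,170.66)
to(at(c2,87.5,27.3,4),6,177.5)
E
```

```text
[ 0.66585896  0.07485909 -0.02072007] [-0.19048527 -0.3733618  -0.30219022]
lin mm [ 5.  -0.7 -0.7] tw [-0.01 -0.04 -0.15]
lin mm [35.1 -1.1 -0.7] tw [-0.   -0.04 -6.99]
```

Emit:
apply_moves(
  linear=[
    [0.004, 0, 0],
    [0.008, 0, 0],
    [0.012, 0, 0],
    [0.016, 0, 0],
    [0.02, -0.001, 0],
  ],
  twist=[
    [0, 0, 0],
    [0, 0, -0.7],
    [0, 0, -1.6],
    [0, 0, -2.6],
    [0, 0, -3.5],
  ],
  hand=[0, 0, 0, 0, 0],
)

```text
time_s: 8.15
eef_pos: [0.6465, 0.0773, -0.0194]
tool_rot: [0.161, 3.136, 0.0]
wrist_force: [3.5, 1.4, 1.8]
grip_width: 0.0005
finger_force: 1.3
```

Emit:
apply_moves(
  linear=[
    [0.003, 0, 0],
    [0.006, 0, 0],
    [0.009, 0, 0],
    [0.012, 0, 0],
    [0.015, 0.001, 0],
  ],
  twist=[
    [0, 0, -0.7],
    [0, 0, -1.4],
    [0, 0, -2.1],
    [0, 0, -2.8],
    [0, 0, -3.5],
  ],
  hand=[0, 0, 0, 0, 0],
)

```text
time_s: 8.65
eef_pos: [0.6315, 0.0795, -0.0197]
tool_rot: [0.066, 3.14, -0.001]
wrist_force: [3.9, -0.9, 2.8]
grip_width: 0.0003
finger_force: 1.9
```

```bash
cat >> h.py <<'E'
def tw():
    c,p,d=look('wrist'); W=cloud(c,d); H,S,V=cv2.split(cv2.cvtColor(p,cv2.COLOR_RGB2HSV))
    m=(abs(H.astype(int)-90)<10)&(S>110)&(V>40)&(W[...,2]>.024)&(W[...,2]<.04)
    r=cv2.minAreaRect((W[m][:,:2]*1000).astype(np.float32)); a=r[2] if r[1][0]>r[1][1] else r[2]+90
    q=np.array(r[0])-O; print('wrist teal',np.round(r[0],1),np.round(r[1],1),'ang',round(a,2),'rack',q@ex,q@ey,'rel',a-87.5, cv2.boundingRect(m.astype(np.uint8)))
    return np.array(r[0]),a
E
python3 - <<'E'
from h import *
s=state(); print(s['eef_pos'],s['wrist_force']); tw(); teal()
E
```

```text
[ 0.63153207  0.0795108  -0.01968411] [ 3.9230899  -0.92006137  2.82618348]
wrist teal [601.7  76.3] [109.8  38.3] ang 87.42 rack -1.901815192941256 191.42147801277443 rel -0.0808868408203125 (117, 198, 368, 119)
teal [592.00152588  37.84024811] [25.68684959411621, 36.60939025878906] ang 90.35172 rack xy -9.908621387611609 152.59134439846696 rel 2.8517227
```

Emit:
apply_moves(
  linear=[
    [-0.012, 0, 0],
    [-0.025, 0, -0.02],
    [-0.025, 0, -0.06],
    [-0.025, 0.04, -0.09],
    [-0.025, 0.085, -0.09],
  ],
  twist=[
    [0, 0, 0],
    [0, 0, 0],
    [0, 0, 8],
    [0, 0, 16],
    [0, 0, 24],
  ],
  hand=[0, 0, 0, 0, 0],
)

```text
time_s: 9.25
eef_pos: [0.6611, 0.1635, 0.0739]
tool_rot: [0.732, 3.051, 0.002]
wrist_force: [0.1, -0.4, -0.1]
grip_width: 0.0005
finger_force: 0.0
```

```bash
python3 - <<'E'
from h import *
c,a=tw(); t=teal(); 
q=t-(np.array([591.9,-155.6])+40*ey); print('top rel',q@ex,q@ey)
to(at(np.array([602,76.4]),87.5,0,85),60,87.5)
E
```

```text
wrist teal [600.5  77.8] [108.3  36.9] ang 87.31 rack -3.1731290857167833 192.91503014399882 rel -0.19412994384765625 (17, 150, 209, 140)
teal [599.0982666   73.75288391] [38.00194549560547, 110.72727966308594] ang 87.75769 rack xy -4.385122362025337 188.77935481260639 rel 0.25769043
top rel -2.812816839913543 189.44857476534
lin mm [ 44.  -29.9  35.9] tw [-0.08 -0.12 66.04]
```

Emit:
apply_moves(
  linear=[
    [0.01, -0.006, 0],
    [0.02, -0.013, 0],
    [0.03, -0.02, 0],
    [0.04, -0.027, 0],
    [0.044, -0.03, 0],
  ],
  twist=[
    [0, 0, 8],
    [0, 0, 16],
    [0, 0, 24],
    [0, 0, 32],
    [0, 0, 40],
  ],
  hand=[0, 0, 0, 0, 0],
)

```text
time_s: 9.85
eef_pos: [0.6049, 0.1557, 0.0688]
tool_rot: [-1.726, -2.62, 0.005]
wrist_force: [0.8, 0.7, 0.3]
grip_width: 0.0003
finger_force: 0.0
```

```bash
python3 - <<'E'
from h import *
to(at(np.array([601,76]),87.5,0,85),6,87.5)
E
```

```text
lin mm [ 4.7  2.3 88.8] tw [-0.29 -0.03 25.77]
```

Emit:
apply_moves(
  linear=[
    [0.005, 0.002, 0.01],
    [0.005, 0.002, 0.02],
    [0.005, 0.002, 0.035],
    [0.005, 0.002, 0.065],
    [0.005, 0.002, 0.088],
  ],
  twist=[
    [0, 0, 8.5],
    [0, 0, 17],
    [0, 0, 25.5],
    [0, 0, 25.8],
    [0, 0, 25.8],
  ],
  hand=[0, 0, 0, 0, 0],
)

```text
time_s: 10.35
eef_pos: [0.6052, 0.1611, -0.0204]
tool_rot: [-2.262, -2.176, 0.006]
wrist_force: [0.2, 0.5, 0.3]
grip_width: 0.0007
finger_force: 0.0
```

```bash
python3 - <<'E'
from h import *
s=state();print(s['eef_pos'],s['wrist_force'])
to(at(np.array([601,76]),87.5,0,63),6,87.5)
to(rk(0,19+55+9),6,87.5)
teal()
E
```

```text
[ 0.60521707  0.16108709 -0.02044833] [0.21999493 0.4744684  0.33243901]
lin mm [-22.2  -0.6  -0.4] tw [-0.28  0.04  0.27]
lin mm [-193.3    1.2   -0.3] tw [-0.28  0.04  0.27]
teal [599.17401123  73.5774765 ] [37.83694076538086, 111.0719223022461] ang 87.75771 rack xy -4.301798661473113 188.60741828623446 rel 0.25771332
```

Emit:
apply_moves(
  linear=[
    [-0.01, 0, 0],
    [-0.018, 0, 0],
    [-0.024, 0, 0],
    [-0.03, 0, 0],
    [-0.036, 0, 0],
  ],
  twist=[
    [0, 0, 0.2],
    [0, 0, 0.2],
    [0, 0, 0.2],
    [0, 0, 0.2],
    [0, 0, 0.2],
  ],
  hand=[0, 0, 0, 0, 0],
)

```text
time_s: 10.9
eef_pos: [0.6063, 0.1256, -0.0168]
tool_rot: [2.269, 2.172, 0.003]
wrist_force: [-0.0, 5.3, 3.2]
grip_width: 0.0005
finger_force: 2.3
```

Emit:
apply_moves(
  linear=[
    [-0.007, 0.0004, 0],
    [-0.014, 0.0008, 0],
    [-0.021, 0.0012, 0],
    [-0.028, 0.0016, 0],
    [-0.035, 0.002, 0],
  ],
  twist=[
    [0, 0, 0],
    [0, 0, 0],
    [0, 0, 0],
    [0, 0, 0],
    [0, 0, 0],
  ],
  hand=[0, 0, 0, 0, 0],
)

```text
time_s: 11.4
eef_pos: [0.6062, 0.0902, -0.018]
tool_rot: [-2.269, -2.173, 0.0]
wrist_force: [0.4, 3.7, 4.6]
grip_width: 0.0001
finger_force: 2.2
```

```bash
python3 - <<'E'
from h import *
s=state();print(s['eef_pos'],s['wrist_force'])
to(rk(0,19+55+9),6,87.5)
c,p,d=look('top','t2.png'); cv2.imwrite('pics/t2c.png',cv2.resize(p[150:350,150:370,::-1],None,fx=3,fy=3))
E
```

```text
[ 0.60616812  0.09016485 -0.01797079] [0.36390577 3.72378496 4.61036606]
lin mm [-122.5   -2.     2. ] tw [-0.01 -0.    0.02]
```

View pics/t2c.png

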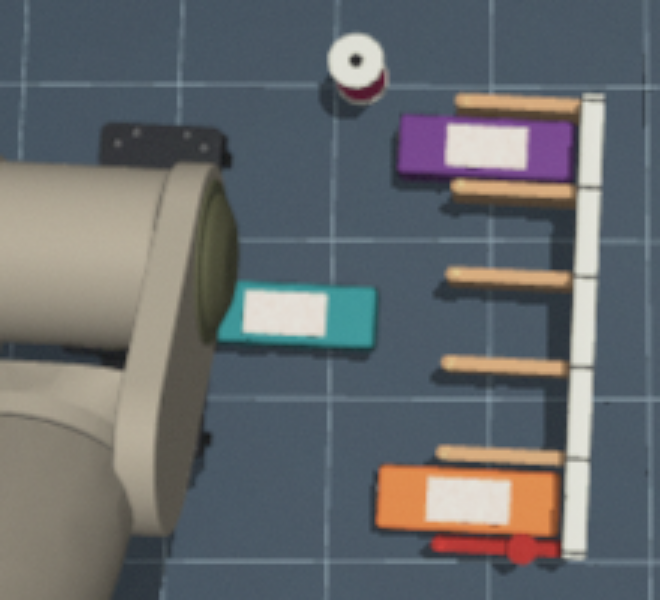

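Top crop: the case front is at x=376 with its middle at y=318. Extended along the rack's slope it reaches the gap at 321, against a gap-3 middle of 319 between the dividers at (447,275) and (440,363). It is parallel and within about 1.5 mm, so I'll keep pushing.

Emit:
apply_moves(
  linear=[
    [-0.007, 0.0003, 0],
    [-0.014, 0.0006, 0],
    [-0.021, 0.0009, 0],
    [-0.028, 0.001, 0],
    [-0.035, 0.001, 0],
  ],
  twist=[
    [0, 0, 0],
    [0, 0, 0],
    [0, 0, 0],
    [0, 0, 0],
    [0, 0, 0],
  ],
  hand=[0, 0, 0, 0, 0],
)

```text
time_s: 11.95
eef_pos: [0.6056, 0.055, -0.0181]
tool_rot: [-2.269, -2.173, 0.0]
wrist_force: [0.7, 3.1, 1.3]
grip_width: 0.0004
finger_force: 1.5
```

Emit:
apply_moves(
  linear=[
    [-0.005, 0, 0],
    [-0.01, 0, 0],
    [-0.015, 0, 0],
    [-0.02, 0, 0],
    [-0.025, 0, 0],
  ],
  twist=[
    [0, 0, 0],
    [0, 0, 0],
    [0, 0, 0],
    [0, 0, 0],
    [0, 0, 0],
  ],
  hand=[0, 0, 0, 0, 0],
)

```text
time_s: 12.45
eef_pos: [0.6045, 0.0303, -0.0181]
tool_rot: [-2.269, -2.173, 0.0]
wrist_force: [-0.8, 2.2, -0.4]
grip_width: 0.0006
finger_force: 0.9
```

```bash
python3 - <<'E'
from h import *
s=state();print(s['eef_pos'],s['wrist_force'],s['moment'])
to(rk(0,19+55+9),6,87.5)
c,p,d=look('scene'); cv2.imwrite('pics/s3c.png',cv2.resize(p[170:330,220:440,::-1],None,fx=3.5,fy=3.5))
E
```

```text
[ 0.60448084  0.0302918  -0.01808094] [-0.75796886  2.21694271 -0.40836049] [ 0.21395245 -0.04183107 -0.04176925]
lin mm [-62.6  -2.9   1.9] tw [-0.02  0.01  0.02]
```

View pics/s3c.png

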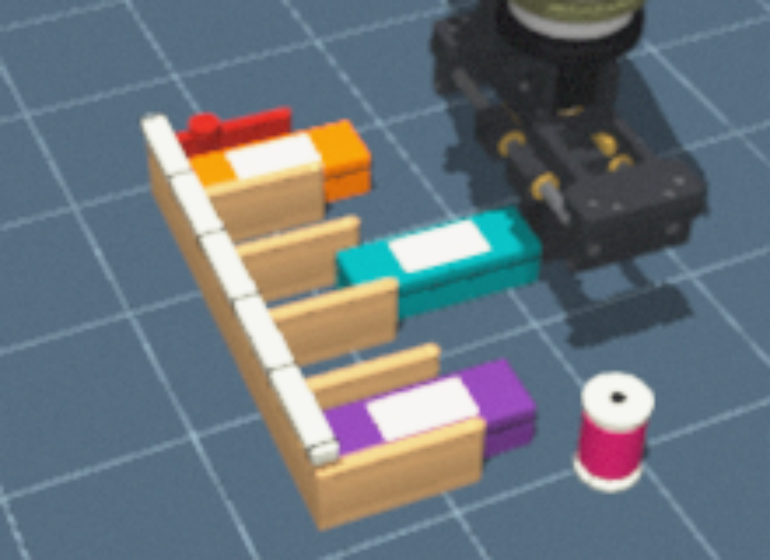

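Scene crop: the case front at (345,265) is entering gap 3 between its dividers, with the other cases and the spool undisturbed. I'll continue inward.

Emit:
apply_moves(
  linear=[
    [-0.006, 0, 0],
    [-0.012, 0, 0],
    [-0.018, 0, 0],
    [-0.024, 0, 0],
    [-0.03, 0, 0],
  ],
  twist=[
    [0, 0, 0],
    [0, 0, 0],
    [0, 0, 0],
    [0, 0, 0],
    [0, 0, 0],
  ],
  hand=[0, 0, 0, 0, 0],
)

```text
time_s: 13.0
eef_pos: [0.6032, 0.0001, -0.018]
tool_rot: [-2.269, -2.173, 0.0]
wrist_force: [0.1, 1.4, -1.0]
grip_width: 0.0
finger_force: 0.6
```

Emit:
apply_moves(
  linear=[
    [-0.005, 0, 0],
    [-0.01, 0, 0],
    [-0.015, 0, 0],
    [-0.02, 0, 0],
    [-0.024, 0, 0],
  ],
  twist=[
    [0, 0, 0],
    [0, 0, 0],
    [0, 0, 0],
    [0, 0, 0],
    [0, 0, 0],
  ],
  hand=[0, 0, 0, 0, 0],
)

```text
time_s: 13.5
eef_pos: [0.6023, -0.0236, -0.0179]
tool_rot: [2.269, 2.173, 0.0]
wrist_force: [0.3, 1.0, -1.2]
grip_width: 0.0002
finger_force: 0.6
```

Emit:
apply_moves(
  linear=[
    [-0.002, 0, 0],
    [-0.004, 0, 0],
    [-0.005, 0, 0],
    [-0.005, 0, 0],
  ],
  twist=[
    [0, 0, 0],
    [0, 0, 0],
    [0, 0, 0],
    [0, 0, 0],
  ],
  hand=[0, 0, 0, 0],
)

```text
time_s: 13.9
eef_pos: [0.6022, -0.0284, -0.0179]
tool_rot: [2.269, 2.173, -0.0]
wrist_force: [-0.4, 0.6, 0.3]
grip_width: 0.0004
finger_force: 0.0
```

Emit:
apply_moves(
  linear=[
    [-0.001, 0, 0],
    [-0.002, 0, 0],
    [-0.003, 0, 0],
    [-0.004, 0, 0],
    [-0.005, 0, 0],
  ],
  twist=[
    [0, 0, 0],
    [0, 0, 0],
    [0, 0, 0],
    [0, 0, 0],
    [0, 0, 0],
  ],
  hand=[0, 0, 0, 0, 0],
)

```text
time_s: 14.4
eef_pos: [0.602, -0.0315, -0.0178]
tool_rot: [-2.268, -2.171, -0.004]
wrist_force: [2.4, 14.8, 1.3]
grip_width: 0.0004
finger_force: 7.7
```

The force rose to 14.8 N, so the case is against the back wall at the expected depth. Backing off.

Emit:
apply_moves(
  linear=[
    [0, 0, 0],
    [0.005, 0, 0],
    [0.03, 0, 0],
    [0.05, 0, -0.02],
    [0.06, 0, -0.06],
  ],
  twist=[
    [0, 0, 0],
    [0, 0, 0],
    [0, 0, 0],
    [0, 0, 0],
    [0, 0, 0],
  ],
  hand=[0, 0, 0, 0, 0],
)

```text
time_s: 14.9
eef_pos: [0.6028, 0.028, 0.0403]
tool_rot: [-2.265, -2.171, 0.006]
wrist_force: [1.0, 0.4, 0.6]
grip_width: 0.0004
finger_force: 0.0
```

Emit:
apply_moves(
  linear=[
    [0.03, 0, -0.03],
    [0.07, 0, -0.05],
    [0.11, 0, -0.06],
    [0.15, 0, -0.06],
    [0.15, 0, -0.06],
  ],
  twist=[
    [0, 0, 0],
    [0, 0, 0],
    [0, 0, 0],
    [0, 0, 0],
    [0, 0, 0],
  ],
  hand=[0, 0, 0, 0, 0],
)

```text
time_s: 15.4
eef_pos: [0.6106, 0.1806, 0.1023]
tool_rot: [2.264, 2.178, 0.002]
wrist_force: [-0.1, -0.0, 0.4]
grip_width: 0.0005
finger_force: 0.0
```

```bash
python3 - <<'E'
from h import *
t=teal(); q=t-(np.array([591.9,-155.6])+40*ey); print('top rel',q@ex,q@ey)
c,p,d=look('top'); cv2.imwrite('pics/t4.png',cv2.resize(p[150:350,150:370,::-1],None,fx=3,fy=3))
W=cloud(c,d);H,S,V=cv2.split(cv2.cvtColor(p,cv2.COLOR_RGB2HSV))
cnt=blob((W[...,2]>.022)&(H>125)&(H<150)&(S>100),(270,170,350,225)); r=rectw(c,cnt,.03); q=r[0]-(np.array([591.9,-155.6])+40*ey); print(r,q@ex,q@ey)
E
```

```text
teal [594.95446777 -96.18714905] [38.18989562988281, 106.51581573486328] ang 87.49732 rack xy -1.112297085340698 18.820317143122736 rel -0.0026779175
top rel 0.46000843677109604 19.489537095856384
(array([702.44702148, -97.78266144]), [38.02591323852539, 108.81088256835938], np.float32(87.52608)) 107.9198483279671 22.584302619185042
```

View pics/t4.png

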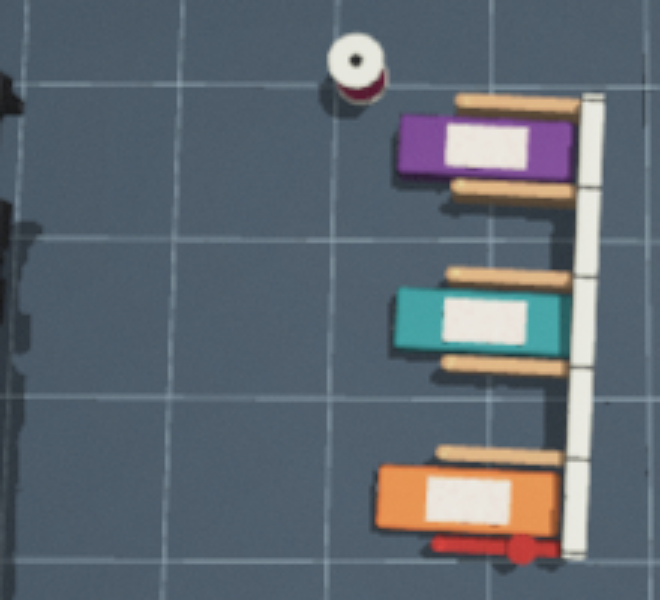

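The top crop shows the teal case in gap 3, left end at (395,320), parallel to the dividers and at rack (0, 19) mm. The purple and orange cases and the spool are unmoved, and the arm is clear.

```bash
python3 -c "
from workcell import *
print(close_job())"
```

```text
the job is handed in; nothing more can be done
None
```

I touched the rail at gaps 1, 2 and 3 in order, then pushed the teal case fully home in the third gap; the job was handed in at about 15.5 s with the other cases and the spool unmoved and the mug never approached.

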